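Open the sprung gate of a cabinet-parts cage with its lift-off handle and hold it wide

ROBOT

A 6-joint arm with a two-finger parallel gripper is mounted at the origin on the work surface. World frame = base frame: x ahead of the robot, y to its left, z up, the work surface at z = 0. Lengths are in mm, angles in rad, forces in N, time in s.
With the tool pointing down it reaches from about 275 to 825 mm from the base axis. Payload 5.2 kg.
Tool frame: the origin (TCP) lies at the very end of the fingers, on their centre line; the grasp point (between the pads) lies 19 mm behind it; z points along the fingers, y is the direction in which the jaws open and shut (so a half turn about z gives the same grasp; the last joint's range is limited). The gripper opens to 93 mm and grips with 3 to 60 N. Pads are 15 mm wide; open, the fingers measure 128 mm over their backs; the gripper's body (75 mm by 188 mm) begins 65 mm behind the grasp point.
Start: joints at [1.12, 0.259, 1.535, -0, 1.348, -0.203], TCP at [134.877, 533.21, 218.653] pointing down, gripper open.
Joint ranges: [-3.14, 3.14], [-0.91, 2.08], [0.19, 2.58], [-1.22, 4.36], [0.22, 2.71], [-3.12, 3.12]. Speed limits (rad/s): [2.57, 2.57, 3.14, 3.14, 3.14, 3.14].

INTERFACE

Orientations are given as [roll, pitch, yaw] about the fixed x, y, z axes, in that order (R = Rz(yaw) Ry(pitch) Rx(roll)).
In Python, from bench import robot gives the robot as it stands. The module is installed in compiled form; this text tells all that it offers. Calls block until the motion is done:
- robot.move_ptp(position, orientation): joint-space move of the TCP to a pose.
- robot.move_linear(position, ori=None, speed=150, f_stop=None): straight line of the TCP; ori=None keeps the orientation; speed is the mean speed in mm/s. With f_stop (N) it stops when the force on the tool has changed by that much, and returns True; else False.
- robot.move_j(angles): joint-space move.
- robot.move_gripper(opening): opening from 0.0 (shut) to 1.0 (fully open); the grip force is fixed at half the most; returns when the fingers have stopped.
- robot.sleep(seconds).
- robot.inverse_kinematics(position, orientation): joint angles nearest the present ones, or None.
- robot.get_image(name): name is "scene" or "top" or "wrist"; returns a dict with "img" (400x640x3 uint8, blue, green, red), "fovy" (degrees; the focal length in pixels is half the picture's height over the tangent of half this angle, whatever the lens; pixels are square), "cx", "cy" (the principal point, pixels), "eye" and "orientation" of the camera in the world. Camera axes: x right, y down, z forward; pixel columns grow to the right and rows downward; lengths in mm; the calibration is good to about 2 mm. A picture is of the moment at which its call begins. There is no depth.
A pose or a line that the arm cannot do raises robot.MotionError and nothing moves.
- robot.hand_in(): hands the job in, once; it reports no verdict.
Readings, each from a call of its own:
- robot.current_t(): time.
- robot.current_qpos(): joint angles.
- robot.current_joint_vel(): joint speeds.
- robot.current_joint_efforts(): joint torques, N m.
- robot.current_tcp_pos(): TCP position.
- robot.current_eef_rot(): TCP orientation.
- robot.current_contact_force(): force on the tool from outside, world axes, zero at the start.
- robot.current_ft_torque(): the same for the moment, N m.
- robot.current_gripper_width(): opening from 0.0 (shut) to 1.0 (fully open).
Only numpy, scipy, OpenCV 4.12 (cv2) and the standard library are available. Lean on these libraries where they do the work, as an engineer would, in place of code of your own. Each camera call takes 0.05 s, during which the arm holds its last target. There are 200 camera calls.

TASK

Fit the loose orange and black handle right down onto the square shaft on the cage's gate, then squeeze the yellow catch in, and after it the red catch. Then swing the gate by its handle past its detent to wide open, at least 75 degrees, and finish while still holding it there by the handle, because it springs shut when let go. Leave the other things on the bench where they are.

Things in the scene. Friction and masses are not known exactly. Their poses are not given: they have to be found in the camera images.
- handle: loose gate handle, about 150 g, upright on the bench: orange 40 x 40 mm square hub, 36 mm high, under a black round grip, 28 mm across, up to 90 mm. Origin: centre of the underside; z up. A square bore, 16 x 16 mm, 32 mm deep, opens in the middle of the underside, its sides parallel to the hub's sides and the x and y axes (any of the four quarter turns fits).
- gate_shaft (a point): foot of the square shaft: centre of the flat dark bracket on the gate's front, 90 mm above the bench; the handle is home when its underside rests here. z up; x, y parallel to the shaft's sides, x square to the gate (into the cage when closed). Shaft 14 x 14 mm, 28 mm tall, top 6 mm tapering to 9 mm. Turns with the gate, 174 mm from its hinge. Gate top edge behind it at 120 mm, lugs 138 mm.
- gate_hinge (a point): the gate's vertical hinge axis, at the height of the gate's top edge (120 mm); does not move with the gate. x points into the cage, y along the closed gate away from its free end.
- gate (a joint): gate angle (rad): 0 closed, grows clockwise seen from above as it swings out of the cage, stop at 1.7. Aluminium with white rails, 245 mm from hinge to free end, 30 to 120 mm above the bench. A spring pulls it shut (0.1 Nm closed, 0.4 Nm wide open); a detent ball near 0.75 rad (felt from 0.5 to 1.0) adds about 0.4 Nm: up to 5 N at the handle. Latched: under 0.02 play.
- yellow_grip (a point): squeeze point of the yellow catch: midway between its two upright yellow tabs, 146 mm above the bench, on the blue deck (120 mm high) behind the gate. x into the cage, y along the gate, z up. Tabs at +y (left) and -y (right), 7 mm thick in y, 24 mm long in x, tops at 158 mm; outer faces 46 mm apart latched, 22 mm squeezed. Close the fingers along y; both jaws must go in.
- red_grip (a point): squeeze point of the red catch, built like the yellow one, with red tabs; same axes. The two catches stand 130 mm apart along the gate, either may be on the hinge's side. Under the tabs lies a base plate, top at 123 mm. The hooks reach 74 mm towards -x, over the gate's top edge, and catch in front of steel lugs on it.
- yellow_left (a joint): travel (m) of the left jaw (on the +y side of point yellow_grip) of the yellow catch, inwards to the middle of that catch: about 0 latched, stop at 0.012. Its hook lets go of the gate beyond 0.006. The jaw stays where it is put (friction about 3 N, no spring).
- yellow_right (a joint): travel (m) of the right jaw (on the -y side of point yellow_grip) of the yellow catch, inwards to the middle of that catch: about 0 latched, stop at 0.012. Its hook lets go of the gate beyond 0.006. The jaw stays where it is put (friction about 3 N, no spring).
- red_left (a joint): travel (m) of the left jaw (on the +y side of point red_grip) of the red catch, inwards to the middle of that catch: about 0 latched, stop at 0.012. Its hook lets go of the gate beyond 0.006. The jaw stays where it is put (friction about 3 N, no spring).
- red_right (a joint): travel (m) of the right jaw (on the -y side of point red_grip) of the red catch, inwards to the middle of that catch: about 0 latched, stop at 0.012. Its hook lets go of the gate beyond 0.006. The jaw stays where it is put (friction about 3 N, no spring).
- cage: blue steel cage, fixed, holding cabinet-door blanks: 270 mm wide (y), 205 mm deep (x), 120 mm high. Origin on the bench under the middle of the closed gate; the cage runs from there to +x, the gate opens to its -x side, its hinge is 125 mm to +y.
- tape_roll: a roll of green tape lying flat, 96 mm across and 25 mm high; a bystander, origin at the centre of its underside
- screwdriver: a screwdriver lying on the bench; a bystander, origin at the centre of its underside
- drill: a yellow and black cordless drill standing on its battery, about 185 mm tall; a bystander, origin at the centre of its underside
- drink: a clear drink bottle, 64 mm across and 200 mm tall; a bystander, origin at the centre of its underside
- panels: a low stack of grey and plywood cabinet doors, 200 x 240 x 30 mm; a bystander, origin at the centre of its underside
- screw_bin: an open yellow bin, 100 x 150 x 60 mm; a bystander, origin at the centre of its underside
- offcut: a wood offcut, 120 x 40 x 18 mm; a bystander, origin at the centre of its underside
There are look-alikes about, which are no part of the job. Of the things that look like the handle, the largest one is meant.

How it is judged:
By the outcome, as a careful person would: the job done as asked, in the order asked, and still so for the second after the job is handed in, while the arm keeps its last pose, push and grip.
It also fails if it takes over 69 s, if anything falls off the work surface, if the arm or the gripper's body presses on something with over 40 N, if the wrist force passes 120 N, or if a joint passes its speed limit or range.

## Working session

There is one attempt and no reset: what is moved stays moved. The work goes in short steps, each a Python script; the robot and the scene stay as the last script left them, time stands still between calls to the robot, and variables do not carry over. Pictures are saved under pics/ and viewed, about 8 in all and at most 12, crops included, and the job is handed in when it is done.

```bash
mkdir -p pics
cat > h.py <<'E'
import numpy as np, cv2
from bench import robot
from scipy.spatial.transform import Rotation as R
def cam(name, save=None):
    d=robot.get_image(name)
    if save: cv2.imwrite(f'pics/{save}.png', d['img'])
    return d
def rot(d):
    o=np.array(d['orientation'],float)
    return o if o.shape==(3,3) else R.from_euler('xyz',o).as_matrix()
def foc(d): return d['img'].shape[0]/2/np.tan(np.radians(d['fovy'])/2)
def ray(d,u,v):
    f=foc(d); return rot(d)@np.array([(u-d['cx'])/f,(v-d['cy'])/f,1.])
def onz(d,u,v,z):
    r=ray(d,u,v); e=np.array(d['eye']); return e+r*(z-e[2])/r[2]
def proj(d,p):
    c=rot(d).T@(np.array(p)-np.array(d['eye'])); f=foc(d); return f*c[0]/c[2]+d['cx'], f*c[1]/c[2]+d['cy']
E
python3 - <<'E'
from h import *
import pickle
for n in('scene','top'):
    d=cam(n,n); pickle.dump(d,open(n+'.pkl','wb')); print(n,d['fovy'],d['cx'],d['cy'],d['eye'],d['orientation'])
print(robot.current_t())
E
```

```text
scene 51.01753363722589 324.5188423934863 195.95635289466748 [1075.06381456  571.09136834 1101.20203099] [-2.45737182  0.01518049  2.36321499]
top 43.100912927190194 318.4958720511466 199.71770296113363 [ 209.47527429   -6.56949545 1764.00943843] [-2.94535976 -0.00596061 -1.57816769]
0.1
```

View pics/top.png

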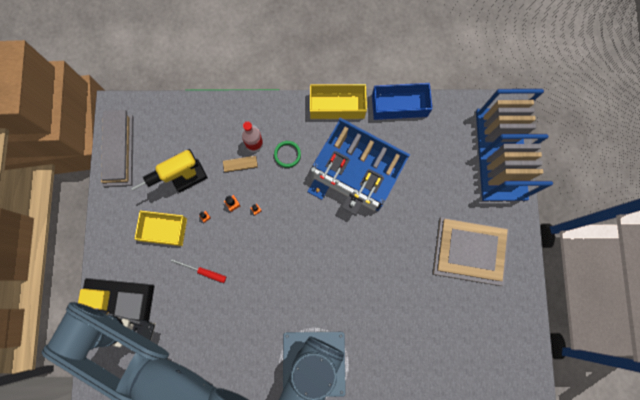

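View pics/scene.png

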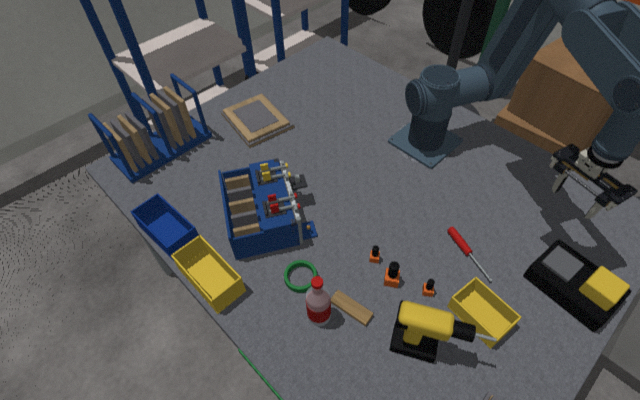

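Handle candidates, top view: (205,216), (232,203) and (256,210). In the scene view these are (429,288), (393,272) and (375,254). The middle one looks largest. One composite crop will check that choice and show the cage.

Run:
```python
from h import *
import pickle
t=pickle.load(open('top.pkl','rb'));s=pickle.load(open('scene.pkl','rb'))
a=cv2.resize(t['img'][115:215,300:420],(480,400),interpolation=2)
b=cv2.resize(s['img'][150:270,215:325],(320,349),interpolation=2)
c=cv2.resize(t['img'][185:230,190:280],(400,200),interpolation=2)
e=cv2.resize(s['img'][235:305,360:445],(243,200),interpolation=2)
o=np.zeros((600,800,3),np.uint8);o[:400,:480]=a;o[:349,480:]=b;o[400:,:400]=c;o[400:,480:723]=e
cv2.imwrite('pics/c1.png',o)
for n,d in(('top',t),('scene',s)):
    hsv=cv2.cvtColor(d['img'],cv2.COLOR_BGR2HSV)
    m=cv2.inRange(hsv,(5,170,100),(14,255,255))
    k,l,st,ce=cv2.connectedComponentsWithStats(m)
    for i in range(1,k):
        if st[i,4]>15: print(n,st[i],ce[i],onz(d,*ce[i],30).round(0))
for p in [(232,203),(205,216),(256,210)]: print(p,onz(t,*p,60).round(0))
for p in [(316,188),(352,205),(338,163),(372,182)]: print(p,onz(t,*p,100).round(0))
```

```text
top [225 196  14  15  80] [232.9375 204.225 ] [540. 279.  30.]
top [251 205  10  10  37] [255.94594595 210.08108108] [519. 198.  30.]
top [201 212   9  10  40] [205.65  216.925] [496. 372.  30.]
scene [629   0  11   5  33] [635.39393939   1.3030303 ] [-1577.   156.    30.]
scene [370 251   9   9  39] [373.30769231 256.94871795] [535. 204.  30.]
scene [385 269  15  17 107] [390.8411215  278.05607477] [552. 285.  30.]
scene [423 283  11  12  66] [426.96969697 289.92424242] [509. 380.  30.]
(232, 203) [539. 277.  60.]
(205, 216) [494. 368.  60.]
(256, 210) [514. 194.  60.]
(316, 188) [580. -11. 100.]
(352, 205) [ 521. -131.  100.]
(338, 163) [667. -86. 100.]
(372, 182) [ 600. -200.  100.]
```

View pics/c1.png

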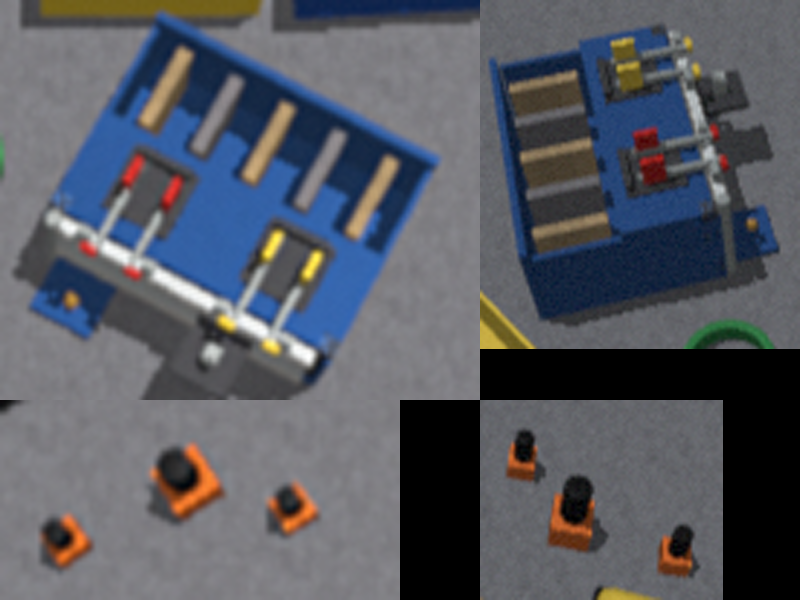

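The middle candidate is clearly the largest, about 15 px across against 10, so the handle is at roughly (540,278). The hinge is at the red end of the cage and the shaft is in front of the yellow catch. Next come close wrist views of both.

```bash
cat >> h.py <<'E'
def down(yaw): return R.from_matrix(R.from_euler('z',yaw).as_matrix()@np.diag([1.,-1,-1])).as_euler('xyz')
E
python3 - <<'E'
from h import *
import pickle
print(robot.current_eef_rot(), down(0.9))
for n,p,yaw in (('wh',(500,278,260),0.),('wg',(520,-100,330),-0.5)):
    for y in (yaw,yaw+np.pi,yaw-np.pi):
        q=robot.inverse_kinematics(p,down(y))
        print(n,y,None if q is None else np.round(q,2))
    q=robot.inverse_kinematics(p,down(yaw))
    robot.move_ptp(p,down(yaw))
    d=cam('wrist',n); pickle.dump(d,open(n+'.pkl','wb'))
    print(robot.current_t(),robot.current_tcp_pos(),robot.current_eef_rot(),d['eye'],rot(d).round(3).tolist(),d['fovy'])
o=np.hstack([cv2.imread('pics/wh.png')[:, :],]);g=cv2.imread('pics/wg.png')
b=np.vstack([cv2.resize(o,(448,280)),cv2.resize(g,(448,280))]);cv2.imwrite('pics/c2.png',b)
E
```

```text
[-3.13994625e+00 -3.14403394e-04  2.89380714e+00] [3.14159265 0.         0.9       ]
wh 0.0 [ 0.31  0.28  1.41 -0.    1.45  1.88]
wh 3.141592653589793 [ 0.31  0.28  1.41  0.    1.45 -1.26]
wh -3.141592653589793 [ 0.31  0.28  1.41 -0.    1.45 -1.26]
1.9583 [499.48703308 278.62964857 259.90650433] [-3.14145333e+00  3.62113309e-04  1.71587182e-03] [576.63317946 278.26070509 425.24814422] [[0.002, -0.961, -0.276], [-1.0, -0.002, -0.001], [0.0, 0.276, -0.961]] 59.92207300398563
wg -0.5 [-0.4   0.17  1.38 -0.    1.59  1.67]
wg 2.641592653589793 [-0.4   0.17  1.38  0.    1.59 -1.47]
wg -3.641592653589793 [-0.4   0.17  1.38  0.    1.59 -1.47]
3.4417 [520.12539336 -98.79893081 329.75156421] [-3.14124760e+00  5.37629015e-04 -4.98123178e-01] [ 587.84961685 -135.80843538  495.13957927] [[-0.478, -0.845, -0.242], [-0.879, 0.459, 0.131], [0.0, 0.275, -0.961]] 59.92207300398563
```

View pics/c2.png

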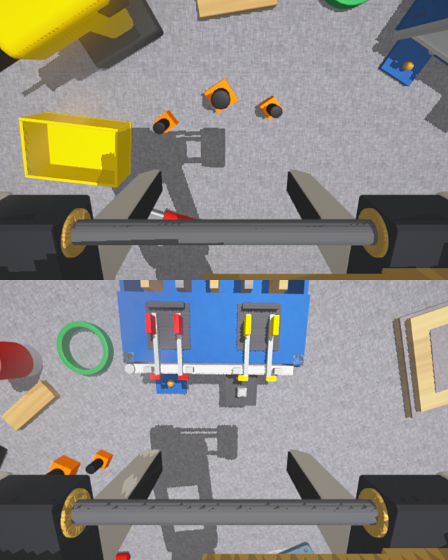

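Run:
```python
from h import *
import pickle
h=pickle.load(open('wh.pkl','rb'));g=pickle.load(open('wg.pkl','rb'))
hs=lambda d:cv2.cvtColor(d['img'],cv2.COLOR_BGR2HSV)
m=cv2.inRange(hs(h),(5,170,80),(16,255,255))
cs,_=cv2.findContours(m,0,1)
for c in sorted(cs,key=cv2.contourArea)[-4:]:
    u,v=c.reshape(-1,2).mean(0)
    P=np.array([onz(h,*p,36)[:2] for p in c.reshape(-1,2)],np.float32)
    print('orange',cv2.boundingRect(c),cv2.minAreaRect(P))
def blobs(d,lo,hi,z,mn,nm):
    m=cv2.inRange(hs(d),lo,hi)
    for c in cv2.findContours(m,0,1)[0]:
        if cv2.contourArea(c)>mn:
            P=np.array([onz(d,*p,z)[:2] for p in c.reshape(-1,2)],np.float32);print(nm,cv2.boundingRect(c),[np.round(x,1) for x in cv2.minAreaRect(P)])
blobs(g,(0,170,120),(4,255,255),158,20,'red');blobs(g,(22,170,120),(32,255,255),158,20,'yel')
blobs(g,(0,0,190),(180,40,255),120,100,'white')
a=cv2.resize(h['img'][100:180,270:370],(500,400),interpolation=2)
b=cv2.resize(g['img'][60:200,165:445],(800,400),interpolation=2)
# shaft closeup
k=cv2.resize(g['img'][120:190,300:390],(257,200),interpolation=2)
o=np.zeros((600,800,3),np.uint8);o[:200,:250]=cv2.resize(a,(250,200));o[:200,250:507]=k;o[200:]=b
cv2.imwrite('pics/c3.png',o)
for n,p,z in(('shaft',(345,159),118),):print(n,onz(g,*p,z))
```

```text
orange (221, 168, 23, 23) ((497.1065368652344, 375.670654296875), (23.534969329833984, 21.481515884399414), 35.46331024169922)
orange (292, 125, 38, 27) ((544.3472290039062, 288.1946716308594), (42.92369079589844, 26.403705596923828), 78.409423828125)
orange (237, 158, 18, 22) ((508.3913269042969, 362.1694641113281), (25.581117630004883, 7.225344657897949), 32.628265380859375)
orange (370, 137, 30, 32) ((525.1668090820312, 204.59722900390625), (29.992162704467773, 26.743940353393555), 35.44545364379883)
red (165, 390, 21, 10) [array([378.7, 176.3]), array([24.9, 13.3]), np.float64(61.4)]
red (255, 135, 14, 7) [array([588.4, -72.2]), array([12.7,  5.7]), np.float64(61.5)]
red (215, 135, 14, 6) [array([607.1, -38.7]), array([12.7,  4.7]), np.float64(61.5)]
red (0, 89, 35, 31) [array([730.7, 115. ]), array([22.2, 40.7]), np.float64(4.8)]
red (210, 67, 6, 8) [array([661.4, -64.3]), array([4.5, 6. ]), np.float64(56.5)]
red (248, 49, 7, 11) [array([ 656.7, -102.5]), array([5.4, 8.6]), np.float64(58.5)]
yel (380, 137, 14, 7) [array([ 529.5, -176.6]), array([12.7,  5.7]), np.float64(61.5)]
y
[... 325 characters left out ...]
3.1]), np.float64(62.4)]
white (261, 120, 86, 15) [array([ 576.8, -109.8]), array([90.1, 14.1]), np.float64(60.7)]
white (178, 120, 14, 16) [array([6.379e+02, 3.000e-01]), array([14.7, 14. ]), np.float64(13.7)]
white (381, 83, 39, 62) [array([ 540.2, -195.3]), array([62.7, 38.4]), np.float64(10.9)]
white (229, 83, 31, 53) [array([622.8, -64.3]), array([31.6, 52.3]), np.float64(58.7)]
white (349, 79, 30, 58) [array([ 564.1, -174.6]), array([30.6, 57.1]), np.float64(62.8)]
white (191, 77, 37, 58) [array([643.4, -32.9]), array([37.3, 57.1]), np.float64(60.5)]
white (350, 0, 12, 12) [array([ 653.2, -210.1]), array([10.6,  9.5]), np.float64(61.5)]
shaft [ 525.73008002 -132.84991283  118.        ]
```

View pics/c3.png

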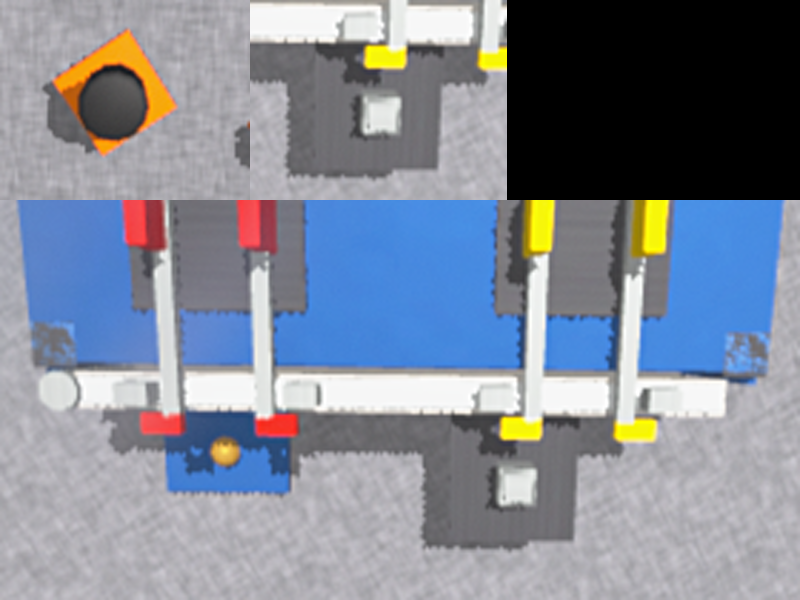

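Run:
```python
from h import *
import pickle
h=pickle.load(open('wh.pkl','rb'));g=pickle.load(open('wg.pkl','rb'))
H=cv2.cvtColor(h['img'],cv2.COLOR_BGR2HSV)
m=cv2.inRange(H,(5,170,80),(16,255,255));m[:, :285]=0;m[:,350:]=0;m[175:]=0
pts=cv2.convexHull(cv2.findNonZero(m)).reshape(-1,2)
for z in(18,36):
    print('hub',z,cv2.minAreaRect(np.array([onz(h,*p,z)[:2] for p in pts],np.float32)))
b=cv2.inRange(H,(0,0,0),(180,120,75));b[:112]=0;b[165:]=0;b[:,:290]=0;b[:,345:]=0
c=max(cv2.findContours(b,0,1)[0],key=cv2.contourArea);(u,v),r=cv2.minEnclosingCircle(c)
print('grip px',u,v,r,onz(h,u,v,88),'circ of', onz(h,314.8,140.8,88))
print('shaft',onz(g,346.3,160.3,112),onz(g,346.3,160.3,118),'hinge',onz(g,185.3,126.5,120),onz(g,185.3,126.5,125))
sh=onz(g,346.3,160.3,113);
for z in(120,125): print(np.linalg.norm((onz(g,185.3,126.5,z)-sh)[:2]))
```

```text
hub 18 ((541.5029907226562, 283.77978515625), (41.04573440551758, 41.28040313720703), 33.3843994140625)
hub 36 ((543.0557250976562, 283.53582763671875), (39.23149871826172, 39.45586395263672), 33.38439178466797)
grip px 314.3461608886719 140.5 14.740957260131836 [544.26819123 283.82636392  88.        ] circ of [543.9845656  283.39127234  88.        ]
shaft [ 522.77206955 -133.40377523  112.        ] [ 523.79118975 -133.44143242  118.        ] hinge [ 6.37168494e+02 -5.10836519e-01  1.20000000e+02] [636.51115334  -2.3141333  125.        ]
175.24243434552162
173.44771503224084
```

```bash
cat >> h.py <<'E'
CY=-0.513; PY=CY+np.pi   # cage yaw, placing tool yaw
E
python3 - <<'E'
from h import *
import pickle
gy=np.radians(33.4)+np.pi/2
robot.move_ptp((543.5,283.6,130),down(gy))
robot.move_gripper(0.6)
robot.move_linear((543.5,283.6,50),down(gy),speed=100)
robot.move_gripper(0.0); print(robot.current_gripper_width()*93, robot.current_tcp_pos())
robot.move_linear((543.5,283.6,200),down(gy),speed=200)
print('F',robot.current_contact_force(),robot.current_gripper_width()*93)
robot.move_ptp((523.2,-133.4,230),down(PY))
robot.move_linear((523.2,-133.4,184),down(PY),speed=80)
d=cam('wrist','w2');pickle.dump(d,open('w2.pkl','wb'))
print(robot.current_t(),robot.current_tcp_pos(),robot.current_eef_rot(),d['eye'],robot.current_gripper_width()*93)
s=cam('scene','s2');pickle.dump(s,open('s2.pkl','wb'))
b=cv2.resize(s['img'][130:280,210:360],(400,400),interpolation=2)
cv2.imwrite('pics/c4.png',np.hstack([cv2.resize(d['img'],(400,250))[:,:],b[:250]]) if 0 else np.vstack([d['img'][:,:],np.hstack([cv2.resize(s['img'][150:240,260:350],(200,200),interpolation=2),np.zeros((200,440,3),np.uint8)])]))
E
```

```text
27.683492722963823 [543.53023813 283.57011959  50.21900842]
F [-0.2799044   0.43438952 -2.21777593] 27.292866300120718
10.6667 [ 523.63752477 -133.5710443   184.53564801] [3.14156986e+00 1.07134595e-03 2.62867742e+00] [457.83589588 -96.30378344 349.59147779] 28.106293845901728
```

View pics/c4.png

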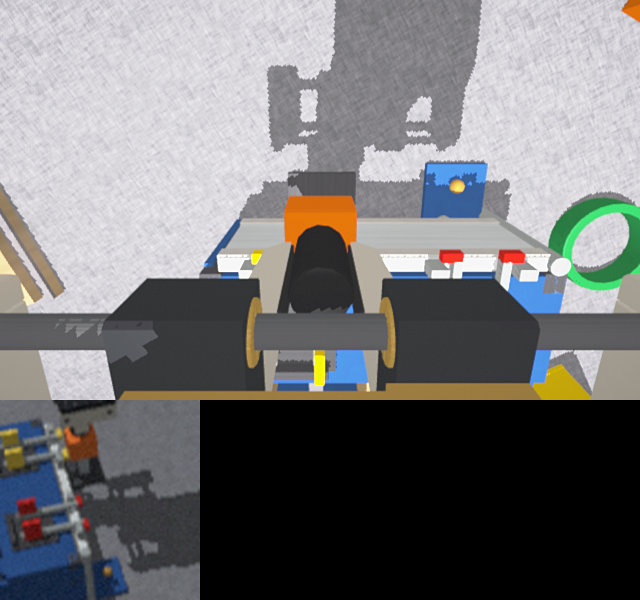

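Handle held at 28 mm width. The hub (columns 285–357) is centred on the bracket (289–355) and square to the rail, so I'll lower it with a force stop.

Run:
```python
from h import *
r=robot.move_linear((523.2,-133.4,137),down(PY),speed=40,f_stop=12)
print(r,robot.current_tcp_pos(),robot.current_contact_force(),robot.current_ft_torque(),robot.current_t())
```

```text
True [ 523.09170732 -133.39473879  140.00942304] [-1.14903223 -1.35448178  4.51829557] [0.08840777 0.07555307 0.03484858] 11.7333
```

Run:
```python
from h import *
robot.move_gripper(0.6)
robot.move_linear((523.2,-133.4,225),down(PY),speed=150)
print('F',robot.current_contact_force())
def squeeze(p,n):
    robot.move_ptp((*p,225),down(PY))
    if n=='y': pass
    robot.move_gripper(0.8)
    r=robot.move_linear((*p,130),down(PY),speed=120,f_stop=10)
    print(n,'stop',r,robot.current_tcp_pos())
    robot.move_gripper(0.0)
    robot.sleep(.3)
    print('w',robot.current_gripper_width()*93,robot.current_contact_force(),robot.current_t())
    robot.move_gripper(0.8)
    robot.move_linear((*p,225),down(PY),speed=200)
squeeze((595.8,-196.8),'y')
x=np.array([523.2,-133.4])
robot.move_ptp((500,-100,330),down(CY))
d=cam('wrist','w3');s=cam('scene')
cv2.imwrite('pics/c5.png',np.vstack([cv2.resize(d['img'][40:215,140:460],(640,350),interpolation=2),np.hstack([cv2.resize(s['img'][150:240,260:350],(250,250),interpolation=2),np.zeros((250,390,3),np.uint8)])]))
```

```text
F [ 0.19661445 -0.62204491 -0.08161636]
y stop False [ 596.33956551 -197.11968071  130.79482351]
w 19.927469700080447 [3.6799533  3.5767357  3.95552686] 16.2917
```

View pics/c5.png

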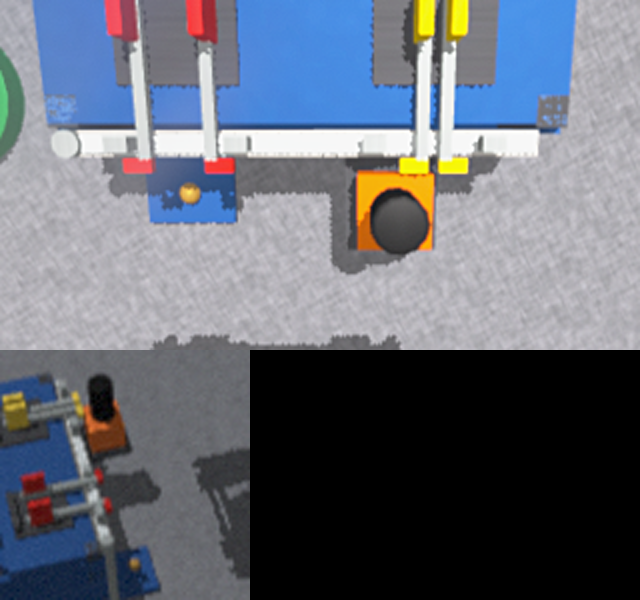

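Both yellow jaws are in, with the hooks clear of the lugs, and the handle is seated. Next is the red catch.

Run:
```python
from h import *
p=(659.4,-83.6)
robot.move_ptp((*p,225),down(PY))
r=robot.move_linear((*p,130),down(PY),speed=120,f_stop=10)
print('stop',r,robot.current_tcp_pos())
robot.move_gripper(0.0); robot.sleep(.3)
print('w',robot.current_gripper_width()*93,robot.current_contact_force(),robot.current_t())
robot.move_gripper(0.8)
robot.move_linear((*p,225),down(PY),speed=200)
robot.move_ptp((500,-100,330),down(CY))
d=cam('wrist','w4'); cv2.imwrite('pics/c6.png',cv2.resize(d['img'][40:215,140:460],(640,350),interpolation=2))
print(robot.current_t())
# planned arc reachability
hinge=np.array([636.8,-1.2]); sh=np.array([523.2,-133.4])
for a in (0,.5,1.0,1.48):
    v=R.from_euler('z',-a).as_matrix()[:2,:2]@(sh-hinge)
    q=robot.inverse_kinematics((*(hinge+v),140),down(PY-a)); print(a,(hinge+v).round(1),None if q is None else np.round(q,2))
```

```text
stop False [660.00700531 -83.7698206  130.92193782]
w 19.8806647667175 [3.66835174 3.86714671 3.27761857] 25.425
29.65
0 [ 523.2 -133.4] [-0.46  0.31  1.67  0.    1.16 -1.51]
0.5 [473.7 -62.8] [-0.37  0.2   1.82  0.    1.12 -0.92]
1.0 [464.2  23. ] [-0.19  0.18  1.85  0.    1.12 -0.25]
1.48 [494.8  99.9] [-0.02  0.25  1.76  0.    1.14  0.4 ]
```

View pics/c6.png

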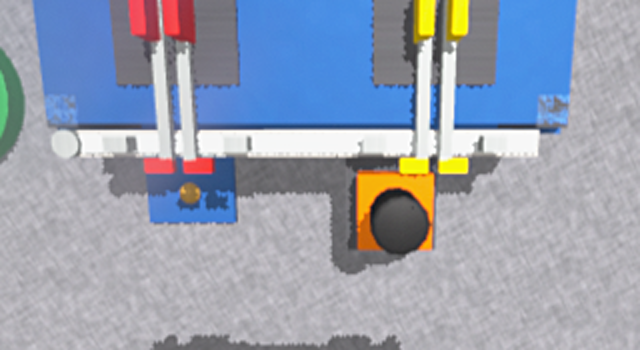

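Run:
```python
from h import *
hinge=np.array([636.8,-1.2]); sh=np.array([523.2,-133.4])
robot.move_ptp((*sh,215),down(PY))
robot.move_gripper(0.6)
print('stop',robot.move_linear((*sh,140),down(PY),speed=120,f_stop=10))
robot.move_gripper(0.0); print('w',robot.current_gripper_width()*93,robot.current_t())
for a in np.linspace(0,1.5,10)[1:]:
    v=R.from_euler('z',-a).as_matrix()[:2,:2]@(sh-hinge)
    r=robot.move_linear((*(hinge+v),140),down(PY-a),speed=60,f_stop=35)
    print(round(a,2),r,np.round(robot.current_tcp_pos(),1),np.round(robot.current_contact_force(),1),round(robot.current_gripper_width()*93,1),robot.current_t(),flush=True)
    if r: break
s=cam('scene','s7');t=cam('top','t7');w=cam('wrist','w7')
cv2.imwrite('pics/c7.png',np.vstack([np.hstack([cv2.resize(s['img'][130:300,210:380],(400,300),interpolation=2),cv2.resize(t['img'][100:235,240:420],(400,300),interpolation=2)]),np.hstack([cv2.resize(w['img'],(480,300)),np.zeros((300,320,3),np.uint8)])]))
```

```text
stop False
w 27.593578943327998 34.225
0.17 False [ 503.2 -113.   140.3] [ 0.8 -0.7  3.1] 27.6 34.8583
0.33 False [486.6 -89.4 140.3] [ 0.3 -0.9  6. ] 27.4 35.4917
0.5 False [474.1 -63.2 140.3] [-1.2 -1.8  5.7] 27.5 36.125
0.67 False [466.2 -35.6 140.3] [-0.9 -2.7  6.5] 27.7 36.7583
0.83 False [462.8  -6.1 140.3] [-0.1  0.1  6.1] 27.5 37.3917
1.0 False [464.4  22.6 140.3] [-1.5 -0.7  6.6] 27.7 38.025
1.17 False [470.8  51.  140.3] [-0.9 -1.   7.9] 27.7 38.6583
1.33 False [481.8  77.9 140.3] [-1.  -1.4  7.1] 27.4 39.2917
1.5 False [497.1 102.5 140.3] [-1.9 -1.   6.9] 27.6 39.925
```

View pics/c7.png

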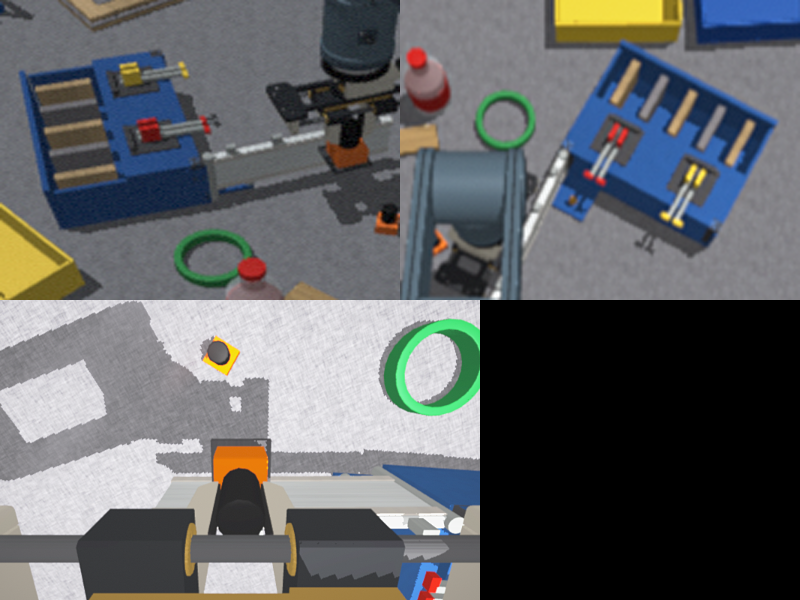

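The gate is open with the handle held and still down on its bracket. A small dark thing shows at about (350,209) top and (299,198) scene, so I'll check what it is before handing in.

Run:
```python
from h import *
s=cam('scene','s8');t=cam('top','t8')
print('top z0/130',onz(t,350,209,0).round(),onz(t,350,209,130).round(),'scene',onz(s,299,198,0).round(),onz(s,299,198,130).round())
print(robot.current_t(),robot.current_contact_force())
i=lambda d,a,b,x,y:cv2.resize(cv2.imread(f'pics/{d}.png')[y:y+50,x:x+60],(380,290),interpolation=2)
cv2.imwrite('pics/c8.png',np.vstack([np.hstack([i('t8',0,0,320,185),i('s8',0,0,270,175)]),np.hstack([i('top',0,0,320,185),i('scene',0,0,270,175)])]))
```

```text
top z0/130 [ 526. -131.    0.] [ 503. -122.  130.] scene [ 523. -135.    0.] [588. -52. 130.]
40.175 [-1.61607901 -0.5434681   7.56225181]
```

View pics/c8.png

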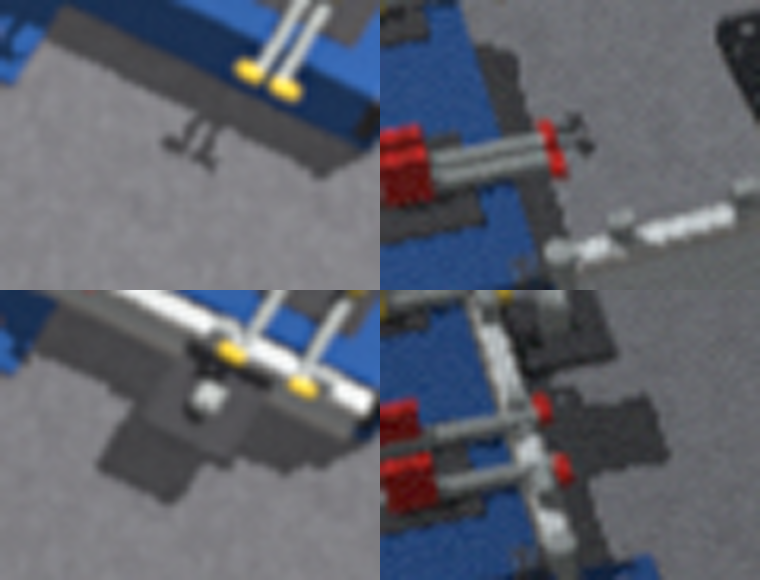

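It is only the hooks' shadow on the bench, since both rays meet at z = 0. The grip is steady, so I'm handing in.

```bash
python3 -c "
from h import *
print(robot.current_gripper_width()*93,robot.current_tcp_pos(),robot.current_t()); robot.hand_in()"
```

```text
27.52694356018642 [496.99987331 102.3835936  140.25874222] 40.175
the job is handed in; nothing more can be done
```

The job is done and handed in at 40.2 s on the robot's clock, with the gripper still holding the gate open by its handle.

- **Handle:** I picked the largest of the three look-alikes and lowered it onto the shaft until the force stop tripped. That was at TCP height 140.0 mm, which puts the underside at about 89.8 mm against the 90 mm home height.
- **Catches:** I squeezed yellow first, then red. Pictures after each squeeze showed both jaws in and the hooks clear of the lugs.
- **Gate:** I swung it along the hinge arc past the detent to a commanded 1.5 rad (86°). The gate angle comes from the TCP following that arc within about 1 mm and from the gate showing wide open in the pictures. I did not measure it separately.
- **Last checks:** The grip width was steady at 27.5 mm on the 28 mm grip. The force on the tool was about 8 N, mostly a light downward press on the handle. The last pictures showed the handle down on its bracket and nothing out of place in view. A dark mark on the bench turned out to be the hooks' shadow.

No check failed or disagreed.

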